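Put the sugar dredger away behind the safety catch

ROBOT

A 6-joint arm with a two-finger parallel gripper is mounted at the origin on the work surface. World frame = base frame: x ahead of the robot, y to its left, z up, the work surface at z = 0. Lengths are in mm, angles in degrees, forces in N, time in s.
With the tool pointing down it reaches from about 275 to 875 mm from the base axis. Payload 12.5 kg.
Tool frame: the origin (TCP) lies at the very end of the fingers, on their centre line; the grasp point (between the pads) lies 19 mm behind it; z points along the fingers, y is the line along which they close (so a half turn about z gives the same grasp; the last joint's range is limited). The gripper opens to 85 mm and grips with 20 to 120 N. Pads are 22 mm wide; open, the fingers measure 114 mm over their backs; the gripper's body (76 mm by 85 mm) begins 54 mm behind the grasp point. The pads swing forward as they close: fully open they stand 13 mm farther back than shut.
Start: joints at [67.116, 20.094, 94.641, -0, 65.266, -4.847], TCP at [170.263, 522.968, 231.29] pointing down, gripper open.
Joint ranges: [-157.81, 157.81], [-45, 120.19], [0.68, 151.7], [-89.99, 269.99], [4.06, 180], [-164.3, 164.3]. Speed limits (degrees/s): [127.2, 127.2, 159.86, 180, 180, 180].

INTERFACE

Orientations are given as [roll, pitch, yaw] about the fixed x, y, z axes, in that order (R = Rz(yaw) Ry(pitch) Rx(roll)).
In Python, from station import robot, vision gives the robot as it stands.
- The arm moves only by the tool step_arm, never from a script. Its argument "steps" is a list of rows, each a list of 7 numbers: the shift along the world's x, y, z in m, then the turn, a rotation vector about the world's x, y, z in degrees, then the opening in per cent of the stroke, from 0 (shut) to 100 (fully open). In form: [[dx, dy, dz, ax, ay, az, claw], ...]. A call has 1 to 12 rows; each row shifts and turns the commanded pose from where the row before left it; what a row does not reach is not made up. A row lasts 1/8 s, in which the tool goes at most 62.5 mm and 10.7 degrees, less where a joint would pass 70% of its speed; a pose out of reach is approached as far as the arm can. A call is refused whole if a number of a shift passes 0.0625 or a number of a turn 10.7, either way. A call with a gripper value outside its range is refused whole. The fingers move at their own pace and stop on an object; "newtons" is the grip in N (left out, the last holds). Time passes only in rows, so rows that do not move let the fingers close. It gives the time, the measured TCP pose, the force, the opening and the grip force at its end, in the units of the state.
- robot.get_state(): the state, without advancing time (a new reading comes with each control period).
- vision.camera(name): name is "side" or "top"; returns the picture (480x640x3 uint8, red, green, blue); there is no depth.
- vision.get_calibration(name): a dict with "fx", "fy", "cx", "cy" (pixels), "R" (3x3) and "t" (3): a world point X has camera coordinates R X + t. Camera axes: x right, y down, z forward; pixel columns grow to the right and rows downward; lengths in mm; the calibration is good to about 2 mm. A picture is of the moment at which its call begins. get_calibration takes no time and is no camera call.
- robot.hand_in(): hands the job in; it is judged then, once.
The state is a dict: "time": time; "q": joint angles; "joint_velocities": joint speeds; "joint_efforts": joint torques, N m; "ee_pos": TCP position; "tcp_rot": TCP orientation; "contact_force": force on the tool from outside, world axes, zero at the start; "wrist_torque": the same for the moment, N m; "grip_width": opening from 0.0 (shut) to 1.0 (fully open); "grasp_force": force on a finger pad.
Only numpy, scipy, OpenCV 4.12 (cv2) and the standard library are available. Lean on these libraries where they do the work, as an engineer would, in place of code of your own. Each camera call takes 0.05 s, during which the arm holds its last target. There are 200 camera calls.

TASK

Put the short steel sugar dredger away in the counter cupboard: its door stands ajar on a spring safety catch, so reach down through the gap, press the catch's thumb plate while pulling the door, and swing the door wide open. Stand the dredger upright in the steel rack on the inside of the door, let go of it, and then push the door fully shut. Leave the taller canister and the jam jar beside it where they are.

Things in the scene. Friction and masses are not known exactly. Their poses are not given: they have to be found in the camera images.
- door (a joint): door angle, rad: 0 shut, grows as it opens towards the robot, at most 1.7. Starts ajar. With the catch up it moves freely from 0 to about 0.27, where the catch holds it; it stays where left (about 1 N at its edge moves it). Pushed shut from wide open, the catch's sloped end rides under the keeper by itself (a few N) and latches.
- hinge (a point): point on the upright hinge line of the cupboard's door: left edge of the front (seen from the robot), level with the door's top edge, 225 mm up; fixed. Axes of the cupboard: x into it, y along its front to the left, z up. The doorway runs 260 mm from here along -y. The door's inner face lies on the hinge line (in the plane x = 0 when shut); the panel is 15 mm thick, outside that face.
- cupboard: pale wooden counter cupboard, 260 wide, 200 deep, 238 mm high. Origin: foot of its front, middle; axes as hinge. Its roof is 8 mm thick, 230 to 238 mm up, front edge at x = 0. The door is 260 mm wide, with a small dark knob on its outer face (22 mm, standing 20 mm out) 238 mm from the hinge line, 130 mm up.
- thumb_plate (a point): middle of the upper face of the catch's white thumb plate on the door's inside, 215 mm from the hinge line, 26.5 mm in from the inner face, 20 mm below the door's top edge; moves with the door. Plate: x (away from the inner face) 41 mm, y (along the door, to the hinge) 34 mm. Reached from above through the gap between door and roof edge, 41 to 54 mm wide there at the start, 58 at most.
- catch (a joint): tilt of the catch, rad: 0 up (holding), 0.32 its stop; free of the keeper above 0.13. A sprung lever pivoted at the door's face: pressed 4 to 6 mm down 20 to 30 mm from the face (3 to 6 N) it frees the door. Keep it down until the door passes 0.4 rad; a fingertip on it drags the door by bearing on its inner face. Its arm reaches 96 mm in from that face.
- rack (a point): middle of the floor of the open steel rack inside the door, 145 mm up, 80 mm below the door's top edge, 105 mm from the hinge line, 42 mm in from the inner face; moves with the door. x away from the inner face, y along the door to the hinge. Floor 84 mm (x, from the face) by 120 mm (y); walls 5 mm thick, 25 mm high on the other three sides. Nothing is above it with the door open 1 rad or more.
- dredger_mid (a point): centre (half-way up) of the sugar dredger: the shortest of the three round vessels on the right of the counter, a plain steel cylinder 54 mm in diameter and 75 mm high with small holes in its bevelled top; about 0.2 kg. It stands upright; z up. The three vessels change places.
- canister: the taller steel canister with a small knob lid, 72 mm in diameter, 125 mm high; a neighbour of the dredger, to be left alone. Origin: centre of its underside, z up.
- jam_jar: amber glass jam jar with a steel cap, 66 mm in diameter, 95 mm high; a neighbour of the dredger, to be left alone. Origin: centre of its underside, z up.
There are look-alikes about, which are no part of the job. What is shaped like the part that bears dredger_mid but green or purple is not meant.

How it is judged (in metres and radians):
On the way, in this order (a step that is already met when the one before it is completed fails the run):
1. the door is swung wide open (beyond 0.7 rad) (value of joint door above 0.7 rad), for 0.1 s.
2. the dredger stands upright in the door's rack, let go (x of dredger_mid in the frame of rack between -0.03 and 0.03 m and y of dredger_mid in the frame of rack between -0.05 and 0.05 m and z of dredger_mid in the frame of rack between 0.025 and 0.05 m and angle between dredger_mid's own z axis and vertical below 0.25 rad and contact force between the fingers and dredger below 0.1 N), for 0.2 s.
At the end, for the whole second after the job is handed in: The door is shut (within 0.06 rad) and still, and the dredger stands at rest upright (within 0.25 rad) on the floor of the door's rack (its centre within 30 mm of the rack's middle across, 50 mm along and 25 to 50 mm above the rack's floor) (x of dredger_mid in the frame of rack between -0.03 and 0.03 m and y of dredger_mid in the frame of rack between -0.05 and 0.05 m and z of dredger_mid in the frame of rack between 0.025 and 0.05 m and angle between dredger_mid's own z axis and vertical below 0.25 rad and value of joint door below 0.06 rad and velocity of joint door between -0.05 and 0.05 rad/s and linear speed of dredger below 0.03 m/s); the robot touches nothing.
It fails at once if the canister or the jam jar is pushed more than 40 mm from its place (distance of any of canister, jam_jar from where it was at the start of the episode above 0.04 m).
It also fails if it takes over 66 s, if anything falls off the work surface, if the arm or the gripper's body presses on something with over 40 N, if the wrist force passes 120 N, or if a joint passes its speed limit or range.

## Working session

There is one attempt and no reset: what is moved stays moved. The work goes in short steps, Python scripts to look and compute and a tool call to move; the robot and the scene stay as the last step left them, time stands still between calls to the robot, and variables do not carry over. Pictures are saved under pics/ and viewed, at most 10 in all, crops included, and the job is handed in when it is done.

Besides the shell and the picture viewer there is one more tool, called after ">>>" in YAML: its name, and indented under it one key for each argument. step_arm: Moves the arm, as the interface text tells. Its arguments: {"type":"object","properties":{"steps":{"type":"array","items":{"type":"array","items":{"type":"number"}}},"newtons":{"type":"number"}},"required":["steps"]}

```bash
mkdir -p pics; cat > h.py <<'E'
import numpy as np, cv2
from station import robot, vision
def snap(n,f):
    im=vision.camera(n); cv2.imwrite(f'pics/{f}.png',cv2.cvtColor(im,cv2.COLOR_RGB2BGR)); return im
def ray(n,u,v):
    c=vision.get_calibration(n); R=np.array(c['R']); t=np.array(c['t'])
    d=R.T@np.array([(u-c['cx'])/c['fx'],(v-c['cy'])/c['fy'],1]); return -R.T@t, d/np.linalg.norm(d)
def onz(n,u,v,z):
    o,d=ray(n,u,v); return o+d*(z-o[2])/d[2]
def tri(a,b):
    o1,d1=ray(*a); o2,d2=ray(*b)
    s=np.linalg.lstsq(np.c_[d1,-d2],o2-o1,rcond=None)[0]
    p,q=o1+s[0]*d1,o2+s[1]*d2; return (p+q)/2, np.linalg.norm(p-q)
def proj(n,X):
    c=vision.get_calibration(n); p=np.array(c['R'])@X+np.array(c['t']); return np.array([c['fx']*p[0]/p[2]+c['cx'],c['fy']*p[1]/p[2]+c['cy']])
E
python3 - <<'E'
from h import *
for n in('side','top'):
    snap(n,n+'0'); c=vision.get_calibration(n); print(n,c['fx'],ray(n,320,240))
print(robot.get_state())
E
```

```text
side 489.6666425549673 (array([ 165.2527992 , -749.6162178 ,  594.09496362]), array([ 0.45091158,  0.75266649, -0.47976234]))
top 566.3590805639388 (array([ 488.66376521,  -64.79434228, 1203.61061771]), array([ 0.06768099, -0.00354158, -0.99770073]))
{'time': 0.1, 'q': array([ 6.71150267e+01,  2.01196033e+01,  9.46728264e+01, -4.15026529e-04,
        6.52656338e+01, -4.84862737e+00]), 'joint_velocities': array([ 0.00326837, -0.08636093, -0.21454741,  0.01856699, -0.05202965,
       -0.02083616]), 'joint_efforts': array([ 3.16513187e-04, -5.06837261e+01, -2.91873676e+01, -7.29063368e-05,
        2.72021680e-03,  1.96164471e-06]), 'ee_pos': array([170.16656064, 522.7045526 , 230.83103332]), 'tcp_rot': array([-1.79942112e+02, -4.53230010e-03,  1.61963826e+02]), 'contact_force': array([0.04416832, 0.04170562, 0.54939031]), 'wrist_torque': array([0.01308485, 0.01391237, 0.0160177 ]), 'grasp_force': 0.0, 'grip_width': 1.0007238974949262}
```

View pics/side0.png

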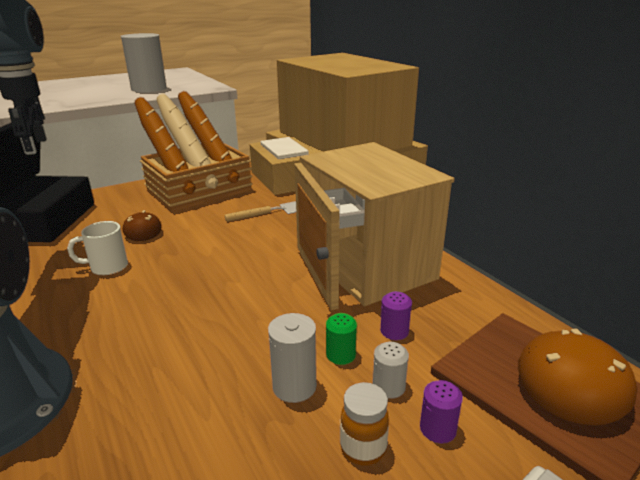

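View pics/top0.png

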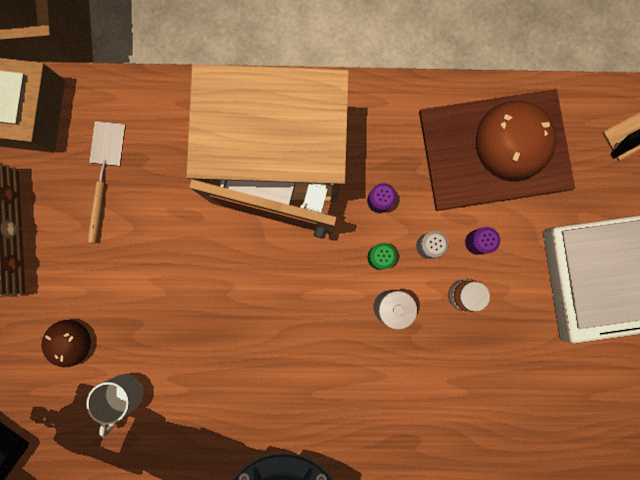

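The top view looks down with x up and y left. The cupboard's roof front edge runs from (188,178) to (345,184), and the door stands ajar with its knob at (320,231).

The dredger candidates in the top view are grey (434,244), green (383,256), and purple (382,197) and (486,240). The grey one with holes, at side (391,355), fits plain steel and shortest. The canister is at (398,310) and the jar at (470,296).

I'll confirm it in an enlarged crop, along with the door.

```bash
python3 - <<'E'
from h import *
t=cv2.imread('pics/top0.png'); s=cv2.imread('pics/side0.png')
a=cv2.resize(t[160:250,180:360],None,fx=4.4,fy=4.4,interpolation=cv2.INTER_CUBIC)[:300]
a=cv2.resize(t[165:240,180:380],(800,300),interpolation=cv2.INTER_CUBIC)
b=cv2.resize(t[200:290,360:480],(400,300),interpolation=cv2.INTER_CUBIC)
c=cv2.resize(s[310:430,320:480],(400,300),interpolation=cv2.INTER_CUBIC)
cv2.imwrite('pics/crop1.png',np.vstack([a,np.hstack([b,c])]))
# roof: corners
for u,v in((188,178),(345,184),(191,66),(348,69)): print('roof',onz('top',u,v,238).round(1))
# dredger
hsv=cv2.cvtColor(t,cv2.COLOR_BGR2HSV)
for nm,z,r in(('dredger',75,(434,244)),('canister',125,(398,310)),('jar',95,(474,296))):
    m=(hsv[...,1]<70)&(hsv[...,2]>90); m=m.astype('uint8'); m=cv2.morphologyEx(m,cv2.MORPH_CLOSE,np.ones((5,5)))
    n,l,st,ce=cv2.connectedComponentsWithStats(m); k=l[r[1],r[0]]; print(nm,k,st[k],ce[k],onz('top',*ce[k],z).round(1))
print('tri dredger',tri(('top',434,244),('side',391,351)))
E
```

```text
roof [657.9 159.4 238. ]
roof [ 651.3 -110.1  238. ]
roof [854.4 159.7 238. ]
roof [ 853.8 -113.4  238. ]
dredger 172 [420 232  28  26 546] [433.87728938 244.15201465] [ 559.8 -296.9   75. ]
canister 177 [ 378  291   39   38 1126] [397.1616341  309.68827709] [ 431.2 -216.6  125. ]
jar 175 [460 282  30  29 683] [474.22108346 296.00146413] [ 457.8 -371.9   95. ]
tri dredger (array([ 561.57410039, -298.77427829,   71.29648587]), np.float64(3.003477292779296))
```

View pics/crop1.png

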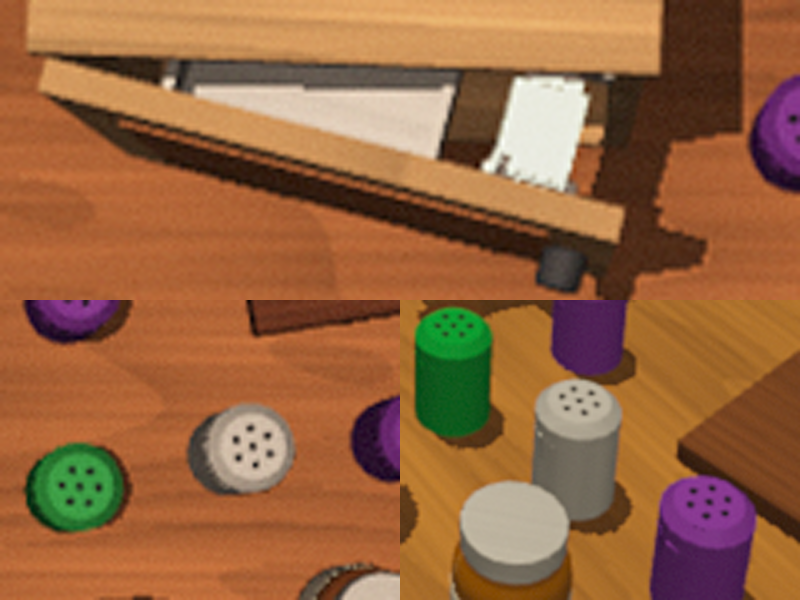

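The crop confirms the plain steel dredger with holes, between the green and purple look-alikes, at about (561,-298). The white thumb plate shows in the gap near top pixel (315,197). Next I'll work out the door's line.

```bash
python3 - <<'E'
from h import *
A=onz('top',191.75,179.5,225);B=onz('top',336.25,216.75,225);C=onz('top',190,188.2,225);D=onz('top',335.5,225.75,225)
print('inner hinge,tip',A.round(1),B.round(1),np.linalg.norm(B-A),'outer',C.round(1),D.round(1),np.linalg.norm(C-A),np.linalg.norm(D-B))
w=np.arctan2(-(B-A)[0],-(B-A)[1]); w2=np.arctan2(-(D-C)[0],-(D-C)[1]); print('door dir angle',w,w2)
for u,v in((308,183.5),(327,185.5),(322,210.5),(303,207)): print('plate',onz('top',u,v,205).round(1))
w=(w+w2)/2; d=np.array([-np.sin(w),-np.cos(w)]); n=np.array([np.cos(w),-np.sin(w)])
H=A[:2]*.5+(B[:2]-260*d)*.5; print('H',H,'plate mid',H+215*d+26.5*n,'d',d,'n',n)
# roof front edge by gradient fit
g=cv2.cvtColor(cv2.imread('pics/top0.png'),cv2.COLOR_BGR2GRAY).astype(float)
pts=[]
for u in range(225,342,6):
    col=cv2.GaussianBlur(g,(3,3),0)[170:192,u]; k=np.argmin(np.diff(col)); pts.append(onz('top',u,170+k+.5,230)[:2])
pts=np.array(pts); p=np.polyfit(pts[:,1],pts[:,0],1); print('roof front x=',p, (pts[:,0]-np.polyval(p,pts[:,1])).std(), np.polyval(p,A[1]))
E
```

```text
inner hinge,tip [657.6 155.9 225. ] [595.9 -96.  225. ] 259.34385385716894 outer [642.3 158.5 225. ] [580.2 -94.9 225. ] 15.506797731087268 15.754268323122295
door dir angle 0.24030903072247617 0.24055698915264523
plate [656.8 -45.8 205. ]
plate [653.7 -79.6 205. ]
plate [608.9 -71.2 205. ]
plate [614.7 -37.5 205. ]
H [657.7051812  156.21076869] plate mid [632.24641887 -58.91501178] d [-0.2381232  -0.97123496] n [ 0.97123496 -0.2381232 ]
roof front x= [2.08004933e-02 6.56814111e+02] 0.6662334077467772 660.056824067994
```

Door sizes check: 259 × 15.5 mm against 260 × 15. The plate seen at (633,-59) matches the prediction (632,-59), and the door angle is about 0.22. Now I'll move above the gap with the fingers shut.

>>> step_arm:
  steps:
    - [0.034,-0.043,0.01,0,0,0,0]
    - [0.034,-0.043,0.01,0,0,0,0]
    - [0.034,-0.043,0.01,0,0,0,0]
    - [0.034,-0.043,0.01,0,0,0,0]
    - [0.034,-0.043,0.01,0,0,1,0]
    - [0.034,-0.043,0.01,0,0,1,0]
    - [0.034,-0.043,0.01,0,0,1,0]
    - [0.034,-0.043,0,0,0,1.2,0]
    - [0.034,-0.043,0,0,0,0,0]
    - [0.034,-0.043,0,1.1,4.6,0,0]
    - [0.034,-0.043,0,1.1,4.6,0,0]
    - [0.034,-0.043,0,1.1,4.6,0,0]

```text
time: 1.6
ee_pos: [579.1, 5.3, 301.2]
tcp_rot: [-179.9, -14.3, 166.1]
contact_force: [0.2, 0.6, 0.9]
grip_width: 0.002
grasp_force: 0.0
```

>>> step_arm:
  steps:
    - [0.022,-0.032,0,0,0,0,0]
    - [0.022,-0.031,0,0,0,0,0]
    - [0,0,-0.03,0,0,0,0]
    - [0,0,-0.02,0,0,0,0]
    - [0,0,0,0,0,0,0]
    - [0,0,0,0,0,0,0]

```text
time: 2.35
ee_pos: [622.5, -56.0, 252.2]
tcp_rot: [-179.9, -14.1, 166.2]
contact_force: [0.1, -0.3, -0.0]
grip_width: 0.001
grasp_force: 0.0
```

```bash
python3 - <<'E'
from h import *
a=snap('top','top1'); b=snap('side','side1')
c=np.hstack([cv2.resize(a[150:250,240:360],(480,400),interpolation=cv2.INTER_CUBIC),cv2.resize(b[140:240,280:360],(320,400),interpolation=cv2.INTER_CUBIC)])
cv2.imwrite('pics/crop2.png',c[...,::-1])
s=robot.get_state(); print(s['ee_pos'],s['tcp_rot'],s['contact_force']); print(proj('top',s['ee_pos']),proj('side',s['ee_pos']))
E
```

```text
[622.62630626 -55.99635866 252.43482984] [-179.90772701  -14.08967524  166.16101538] [ 0.49944849  0.79256038 -0.7162739 ]
[313.3067851  198.94303767] [339.16493868 185.82807021]
```

View pics/crop2.png

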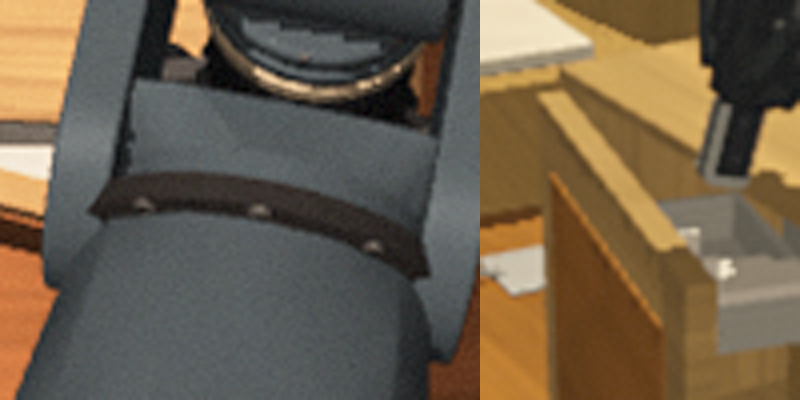

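The side view shows the leaning fingertip at side (340,186), above the gap between the door edge and the roof. The arm hides it from above. Now I'll lower it into the gap.

>>> step_arm:
  steps:
    - [0,0,-0.01,0,0,0,0]
    - [0,0,-0.01,0,0,0,0]
    - [0,0,-0.01,0,0,0,0]
    - [0,0,-0.008,0,0,0,0]
    - [0,0,-0.005,0,0,0,0]
    - [0,0,-0.003,0,0,0,0]
    - [0,0,0,0,0,0,0]

```text
time: 3.32
ee_pos: [622.5, -56.0, 205.5]
tcp_rot: [-179.9, -14.1, 166.2]
contact_force: [0.8, 0.4, 1.8]
grip_width: 0.003
grasp_force: 0.9
```

>>> step_arm:
  steps:
    - [0,0,-0.003,0,0,0,0]
    - [0,0,-0.002,0,0,0,0]
    - [0,0,0,0,0,0,0]

```text
time: 3.7
ee_pos: [622.9, -56.0, 201.5]
tcp_rot: [-179.9, -14.1, 166.2]
contact_force: [0.1, 1.7, 10.2]
grip_width: 0.001
grasp_force: 4.6
```

```bash
python3 - <<'E'
from h import *
H=np.array([657.7,156.2])
P=lambda w:H+215*np.array([-np.sin(w),-np.cos(w)])+11*np.array([np.cos(w),-np.sin(w)])
w=.24
print(P(.24))
for w in np.arange(.3,1.4,.06): print(round(w,2),P(w).round(1),(P(w)-P(w-.06)).round(1))
E
```

```text
[617.27865304 -55.25239348]
0.3 [604.7 -52.4] [-12.6   2.8]
0.36 [592.3 -48.9] [-12.4   3.6]
0.42 [580.1 -44.6] [-12.2   4.3]
0.48 [568.2 -39.6] [-11.9   5. ]
0.54 [556.6 -33.9] [-11.6   5.7]
0.6 [545.4 -27.5] [-11.2   6.4]
0.66 [534.6 -20.4] [-10.8   7.1]
0.72 [524.2 -12.7] [-10.4   7.7]
0.78 [514.3  -4.4] [-9.9  8.3]
0.84 [504.9   4.5] [-9.4  8.9]
0.9 [496.1  13.9] [-8.8  9.4]
0.96 [487.9  23.9] [-8.2  9.9]
1.02 [480.3  34.3] [-7.6 10.4]
1.08 [473.3  45.2] [-7.  10.9]
1.14 [466.9  56.4] [-6.3 11.3]
1.2 [461.3  68. ] [-5.6 11.6]
1.26 [456.4  80. ] [-4.9 11.9]
1.32 [452.2  92.2] [-4.2 12.2]
1.38 [448.7 104.6] [-3.5 12.4]
```

>>> step_arm:
  steps:
    - [-0.005,0.001,0,0,0,0,0]
    - [-0.006,0.001,0,0,0,-1.5,0]
    - [-0.006,0.001,0,0,0,-1.5,0]
    - [-0.006,0.0015,0,0,0,-1.5,0]
    - [-0.006,0.002,0,0,0,-1.7,0]
    - [0,0,0,0,0,0,0]

```text
time: 4.45
ee_pos: [593.6, -49.1, 201.5]
tcp_rot: [-180.0, -14.1, 159.9]
contact_force: [0.2, 3.0, 9.1]
grip_width: -0.0
grasp_force: 4.4
```

>>> step_arm:
  steps:
    - [-0.006,0.002,0,0,0,-1.7,0]
    - [-0.006,0.002,0,0,0,-1.7,0]
    - [-0.006,0.0025,0,0,0,-1.7,0]
    - [-0.006,0.0025,0,0,0,-1.7,0]
    - [-0.006,0.003,0,0,0,-1.7,0]
    - [-0.006,0.003,0,0,0,-1.7,0]
    - [-0.0056,0.003,0,0,0,-1.7,0]
    - [-0.0056,0.0032,0,0,0,-1.7,0]
    - [-0.0056,0.0035,0,0,0,-1.7,0]
    - [-0.0056,0.0035,0,0,0,-1.7,0]
    - [0,0,0,0,0,0,0]

```text
time: 5.82
ee_pos: [535.5, -20.8, 201.5]
tcp_rot: [180.0, -14.1, 142.9]
contact_force: [2.1, 3.7, 9.5]
grip_width: -0.002
grasp_force: 4.4
```

```bash
python3 - <<'E'
from h import *
a=snap('side','side2'); b=snap('top','top2')
c=np.hstack([cv2.resize(b[130:330,200:360],(400,500)),cv2.resize(a[120:320,240:400],(400,500))])
cv2.imwrite('pics/crop3.png',c[...,::-1])
E
```

```text
(no output)
```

View pics/crop3.png

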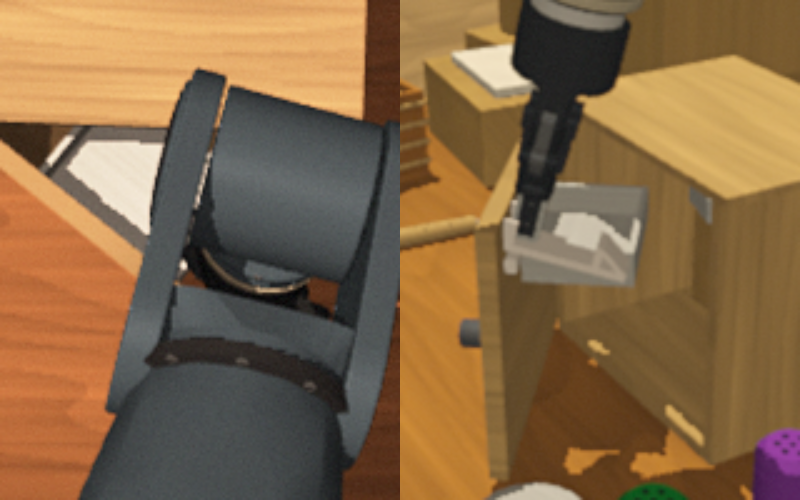

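The crop shows the fingertip on the white plate against the inner face, with the door out about 0.64 rad and free of the keeper. I'll keep swinging it wider.

>>> step_arm:
  steps:
    - [-0.0104,0.0077,0,0,0,-3.4,0]
    - [-0.0099,0.0083,0,0,0,-3.4,0]
    - [-0.0094,0.0089,0,0,0,-3.4,0]
    - [-0.0088,0.0094,0,0,0,-3.4,0]
    - [-0.0082,0.0099,0,0,0,-3.4,0]
    - [-0.0076,0.0104,0,0,0,-3.4,0]
    - [-0.007,0.0109,0,0,0,-3.4,0]
    - [-0.0063,0.0113,0,0,0,-3.4,0]
    - [-0.0056,0.0116,0,0,0,-3.4,0]
    - [-0.0025,0.006,0,0,0,-1.7,0]
    - [-0.001,0.003,0,0,0,0,0]
    - [0,0,0,0,0,0,0]

```text
time: 7.42
ee_pos: [458.8, 76.3, 201.3]
tcp_rot: [180.0, -14.2, 110.7]
contact_force: [-1.5, 0.7, 11.3]
grip_width: 0.002
grasp_force: 5.4
```

```bash
python3 - <<'E'
from h import *
s=robot.get_state(); print(s['q'])
E
```

```text
[ -3.68298291  15.73502563 106.76595284  14.35215467  64.13322336
 -31.39948117]
```

>>> step_arm:
  steps:
    - [0.001,-0.003,0.015,0,0,0,0]
    - [0.001,-0.003,0.03,0,0,0,0]
    - [0.001,-0.003,0.04,0,0,0,0]
    - [0,-0.02,0,-6.6,-2.5,0,0]
    - [0.005,-0.04,0,-6.6,-2.5,0,50]
    - [0.015,-0.05,0,0,0,0,100]
    - [0.015,-0.05,0,0,0,0,100]
    - [0.015,-0.05,0,0,0,0,100]
    - [0.015,-0.05,-0.02,0,0,0,100]
    - [0.015,-0.05,-0.02,0,0,0,100]
    - [0.015,-0.05,-0.03,0,0,0,100]
    - [0,0,0,0,0,0,100]

```text
time: 8.93
ee_pos: [555.1, -295.5, 212.4]
tcp_rot: [-179.7, -0.2, 110.5]
contact_force: [-0.1, 0.5, -0.8]
grip_width: 0.999
grasp_force: 0.0
```

```bash
python3 - <<'E'
from h import *
a=snap('side','side3'); b=snap('top','top3')
c=np.hstack([cv2.resize(b[120:320,180:340],(400,500)),cv2.resize(a[160:400,260:452],(400,500))])
cv2.imwrite('pics/crop4.png',c[...,::-1])
s=robot.get_state(); print(s['ee_pos'],s['tcp_rot'],s['contact_force'])
E
```

```text
[ 555.8784896  -293.17627914  215.33110533] [-1.79894116e+02 -1.04180130e-01  1.10599232e+02] [0.0969799  0.09061797 1.02587603]
```

View pics/crop4.png

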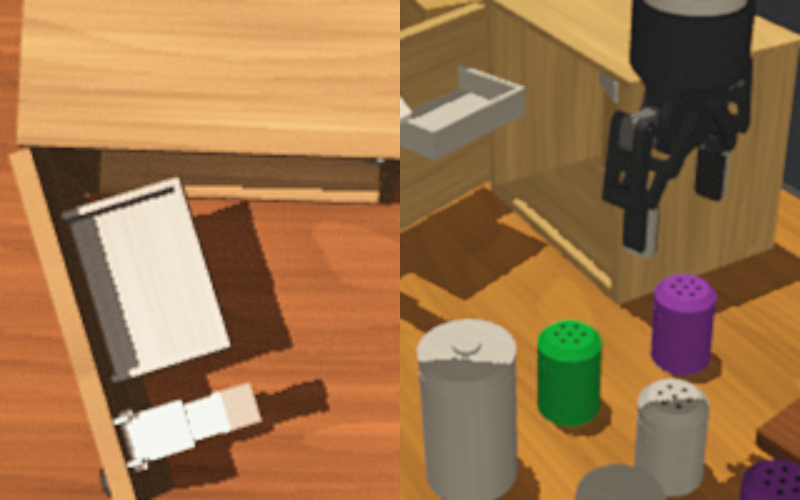

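The door stands wide open with the rack clear, and the open gripper is above the dredger. Going down to grasp.

>>> step_arm:
  steps:
    - [0.003,-0.005,-0.03,0,0,0,100]
    - [0,0,-0.04,0,0,0,100]
    - [0,0,-0.04,0,0,0,100]
    - [0,0,-0.035,0,0,0,100]
    - [0,0,-0.02,0,0,0,100]
    - [0,0,-0.018,0,0,0,100]
    - [0,0,0,0,0,0,100]
    - [0,0,0,0,0,0,100]

```text
time: 10.02
ee_pos: [559.8, -298.3, 33.4]
tcp_rot: [-180.0, 0.0, 110.7]
contact_force: [-0.0, -0.0, 0.2]
grip_width: 1.0
grasp_force: 0.0
```

```bash
python3 - <<'E'
from h import *
f=lambda x,y:(180+x/2.5,120+y/2.5)
A=onz('top',*f(32,148),225);B=onz('top',*f(130,480),225);O1=onz('top',*f(12,152),225);O2=onz('top',*f(108,488),225)
w=np.arctan2(-(B-A)[0],-(B-A)[1]);print(A.round(1),B.round(1),w,np.arctan2(-(O2-O1)[0],-(O2-O1)[1]))
for p in((180,180),(228,345),(115,380),(66,215)): print(onz('top',*f(*p),170).round(1))
H=np.array([657.7,156.2])
d=np.array([-np.sin(w),-np.cos(w)]); n=np.array([np.cos(w),-np.sin(w)])
print('rack', H+105*d+42*n, 'corners',[ (H+105*d+42*n+a*n+b*d).round(1) for a,b in((42,-60),(42,60),(-42,60),(-42,-60))])
b=cv2.cvtColor(vision.camera('side'),cv2.COLOR_RGB2BGR); cv2.imwrite('pics/crop5.png',cv2.resize(b[260:440,280:480],(800,600)[0:2]))
s=robot.get_state(); print(s['ee_pos'],s['contact_force'])
E
```

```text
[658.2 154.1 225. ] [429.5  81.  225. ] 1.261255650808802 1.2689955481798194
[645.5  57.5 170. ]
[524.8  20.1 170. ]
[498.3 101.7 170. ]
[618.5 140.2 170. ]
rack [570.48436236  84.21088588] corners [array([640.4,  62.5]), array([526.1,  25.9]), array([500.5, 105.9]), array([614.8, 142.5])]
[ 559.77298927 -298.26460461   33.47112678] [-0.1862684   0.06114609  0.24696944]
```

View pics/crop5.png

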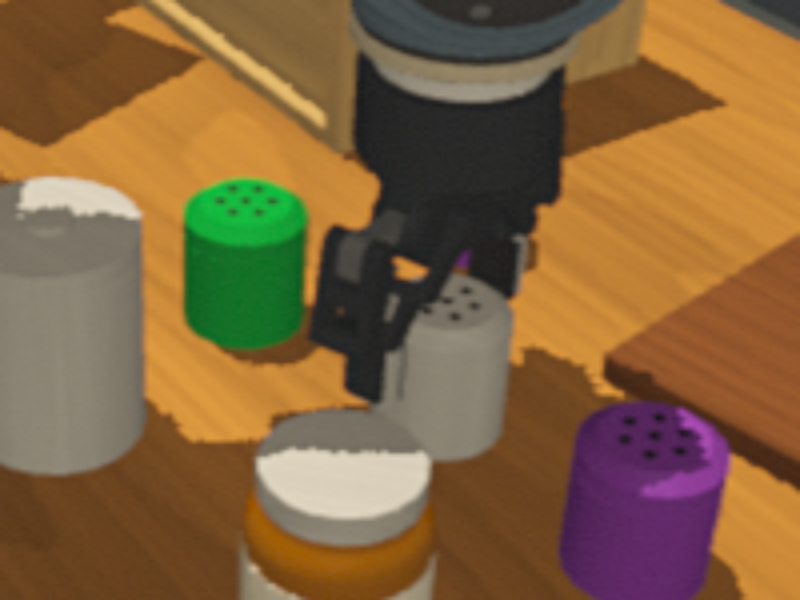

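The open fingers straddle the steel dredger at side (393,358), clear of its neighbours. Gripping and lifting.

>>> step_arm:
  steps:
    - [0,0,0,0,0,0,0]
    - [0,0,0,0,0,0,0]
    - [0,0,0,0,0,0,0]
    - [0,0,0,0,0,0,0]
    - [0,0,0,0,0,0,0]
    - [0,0,0,0,0,0,0]
  newtons: 40

```text
time: 10.82
ee_pos: [559.4, -298.1, 33.0]
tcp_rot: [-179.9, -0.0, 110.7]
contact_force: [-2.2, 1.3, 5.8]
grip_width: 0.624
grasp_force: 41.5
```

>>> step_arm:
  steps:
    - [0,0,0.015,0,0,0,0]
    - [0,0,0.03,0,0,0,0]
    - [0,0,0.05,0,0,0,0]
    - [0,0,0.05,0,0,0,0]
    - [0,0.01,0.05,0,0,0,0]
    - [0,0.03,0.04,0,0,-1,0]
    - [0.002,0.045,0.015,0,0,-1,0]
    - [0.002,0.05,0,0,0,-1,0]
    - [0.002,0.05,0,0,0,0,0]
    - [0.002,0.05,0,0,0,0,0]
    - [0.002,0.05,0,0,0,0,0]
    - [0.002,0.04,0,0,0,0,0]

```text
time: 12.32
ee_pos: [570.8, 29.0, 283.2]
tcp_rot: [-180.0, -0.1, 107.7]
contact_force: [0.1, -0.1, -0.7]
grip_width: 0.625
grasp_force: 42.4
```

>>> step_arm:
  steps:
    - [0,0.035,0,0,0,0,0]
    - [0,0.02,0,0,0,0,0]
    - [0,0,-0.015,0,0,0,0]
    - [0,0,0,0,0,0,0]
    - [0,0,0,0,0,0,0]

```text
time: 12.95
ee_pos: [571.2, 81.1, 267.2]
tcp_rot: [-179.9, -0.1, 107.6]
contact_force: [-0.1, 0.1, -1.5]
grip_width: 0.624
grasp_force: 42.4
```

```bash
python3 - <<'E'
from h import *
a=snap('side','side4'); b=snap('top','top4')
c=np.hstack([cv2.resize(b[120:320,180:340],(400,500)),cv2.resize(a[90:290,240:400],(400,500))])
cv2.imwrite('pics/crop6.png',c[...,::-1])
s=robot.get_state(); print(s['ee_pos'],s['tcp_rot'],s['contact_force'],s['grip_width'])
E
```

```text
[571.354753    81.33806333 267.52888538] [-1.79941798e+02 -6.64944945e-02  1.07598228e+02] [ 0.38022735  0.03578311 -2.20129752] 0.6240094274622436
```

View pics/crop6.png

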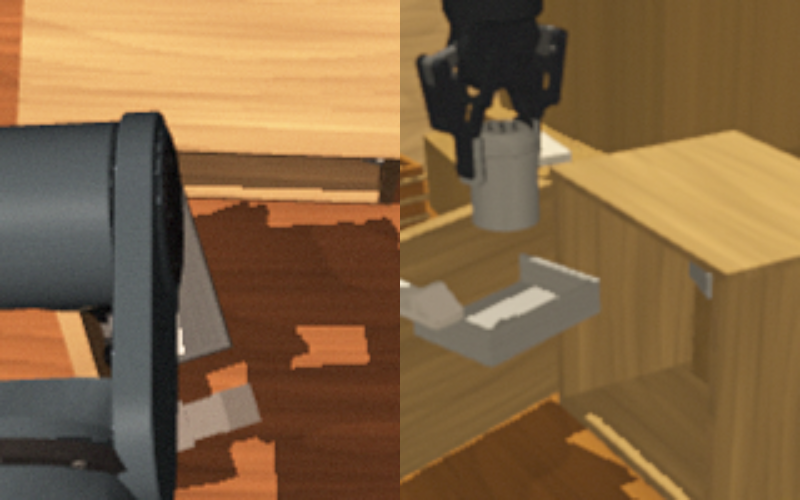

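The dredger hangs upright above the rack, and the rack's corner at top crop (228,345) hasn't moved. Lowering it.

>>> step_arm:
  steps:
    - [0,0,-0.02,0,0,0,0]
    - [0,0,-0.025,0,0,0,0]
    - [0,0,-0.02,0,0,0,0]
    - [0,0,-0.012,0,0,0,0]
    - [0,0,-0.006,0,0,0,0]
    - [0,0,-0.003,0,0,0,0]
    - [0,0,0,0,0,0,0]
    - [0,0,0,0,0,0,0]

```text
time: 14.05
ee_pos: [571.4, 82.1, 181.8]
tcp_rot: [-180.0, -0.1, 107.7]
contact_force: [-0.5, 0.6, -1.4]
grip_width: 0.623
grasp_force: 42.4
```

>>> step_arm:
  steps:
    - [0,0,-0.0015,0,0,0,0]
    - [0,0,-0.0015,0,0,0,0]
    - [0,0,-0.001,0,0,0,0]
    - [0,0,0,0,0,0,0]

```text
time: 14.55
ee_pos: [571.3, 82.0, 177.9]
tcp_rot: [-180.0, -0.0, 107.7]
contact_force: [-2.0, -1.0, 4.9]
grip_width: 0.623
grasp_force: 42.9
```

Contact, 4.9 N upward at the expected height of 178. Releasing gently and retreating upward.

>>> step_arm:
  steps:
    - [0,0,0,0,0,0,70]
    - [0,0,0,0,0,0,80]
    - [0,0,0,0,0,0,100]
    - [0,0,0,0,0,0,100]
    - [0,0,0,0,0,0,100]
    - [0,0,0,0,0,0,100]
    - [0,0,0.01,0,0,0,100]
    - [0,0,0.02,0,0,0,100]
    - [0,0,0.04,0,0,0,100]
    - [0,0,0.05,0,0,0,100]
    - [0,0,0.03,0,0,0,100]
    - [0,0,0,0,0,0,100]

```text
time: 16.05
ee_pos: [571.9, 82.1, 330.4]
tcp_rot: [179.8, -0.0, 107.7]
contact_force: [-0.1, 0.1, 0.9]
grip_width: 1.003
grasp_force: 0.0
```

>>> step_arm:
  steps:
    - [-0.03,0.02,0,0,0,0,0]
    - [-0.04,0.03,0,0,0,0,0]
    - [-0.04,0.025,0,0,0,0,0]
    - [-0.012,0.003,-0.03,0,0,0,0]
    - [0,0,-0.05,0,0,0,0]
    - [0,0,-0.05,0,0,0,0]
    - [0,0,-0.015,0,0,0,0]
    - [0,0,0,0,0,0,0]
    - [0,0,0,0,0,0,0]

```text
time: 17.18
ee_pos: [450.1, 160.3, 183.9]
tcp_rot: [179.9, -0.1, 107.7]
contact_force: [-0.3, -0.7, -0.0]
grip_width: 0.0
grasp_force: 0.0
```

```bash
python3 - <<'E'
from h import *
a=snap('side','side5'); b=snap('top','top5')
c=np.hstack([cv2.resize(b[120:320,180:340],(400,500)),cv2.resize(a[90:290,240:400],(400,500))])
cv2.imwrite('pics/crop7.png',c[...,::-1])
s=robot.get_state(); print(s['ee_pos'],s['tcp_rot'],s['contact_force'],s['q'])
H=np.array([657.7,156.2])
P=lambda w:H+200*np.array([-np.sin(w),-np.cos(w)])-26*np.array([np.cos(w),-np.sin(w)])
ws=np.r_[1.265,1.245,1.21,np.arange(1.16,.32,-.05),.3,.27,.24,.21,.18,.15,.12,.09,.06,.04,.021]
for a,b in zip(ws,ws[1:]): print(round(b,3),P(b).round(1),((P(b)-P(a))/1000).round(4),round(np.degrees(a-b),2))
print(P(1.265))
E
```

```text
[449.92370853 160.24127383 183.71305034] [ 1.79932593e+02 -6.60672474e-02  1.07649627e+02] [-0.01766056  0.33104365  0.4593378 ] [ 1.39771256e+01  1.60460889e+01  1.07927887e+02  8.47727527e-02
  5.59630163e+01 -3.71987331e+00]
1.245 [459.9 116.8] [ 0.0007 -0.004 ] 1.15
1.21 [461.4 109.9] [ 0.0015 -0.0069] 2.01
1.16 [464.  100.2] [ 0.0026 -0.0098] 2.86
1.11 [467.   90.6] [ 0.003  -0.0096] 2.86
1.06 [470.5  81.1] [ 0.0035 -0.0094] 2.86
1.01 [474.5  71.8] [ 0.004  -0.0093] 2.86
0.96 [479.   62.8] [ 0.0044 -0.0091] 2.86
0.91 [483.8  54. ] [ 0.0049 -0.0088] 2.86
0.86 [489.2  45.4] [ 0.0053 -0.0086] 2.86
0.81 [494.9  37.1] [ 0.0057 -0.0083] 2.86
0.76 [501.1  29.1] [ 0.0062 -0.008 ] 2.86
0.71 [507.6  21.5] [ 0.0065 -0.0077] 2.86
0.66 [514.5  14.1] [ 0.0069 -0.0073] 2.86
0.61 [521.8   7.2] [ 0.0073 -0.007 ] 2.86
0.56 [529.4   0.6] [ 0.0076 -0.0066] 2.86
0.51 [537.4  -5.7] [ 0.0079 -0.0062] 2.86
0.46 [545.6 -11.5] [ 0.0082 -0.0058] 2.86
0.41 [554.1 -16.9] [ 0.0085 -0.0054] 2.86
0.36 [562.9 -21.8] [ 0.0088 -0.005 ] 2.86
0.3 [573.8 -27.2] [ 0.0108 -0.0054] 3.44
0.27 [579.3 -29.6] [ 0.0055 -0.0024] 1.72
0.24 [584.9 -31.9] [ 0.0056 -0.0023] 1.72
0.21 [590.6 -34. ] [ 0.0057 -0.0021] 1.72
0.18 [596.3 -35.9] [ 0.0057 -0.0019] 1.72
0.15 [602.1 -37.7] [ 0.0058 -0.0018] 1.72
0.12 [607.9 -39.2] [ 0.0058 -0.0016] 1.72
0.09 [613.8 -40.7] [ 0.0059 -0.0014] 1.72
0.06 [619.8 -41.9] [ 0.0059 -0.0012] 1.72
0.04 [623.7 -42.6] [ 0.004  -0.0007] 1.15
0.021 [627.5 -43.2] [ 0.0038 -0.0006] 1.09
[459.15112727 120.78326472]
```

View pics/crop7.png

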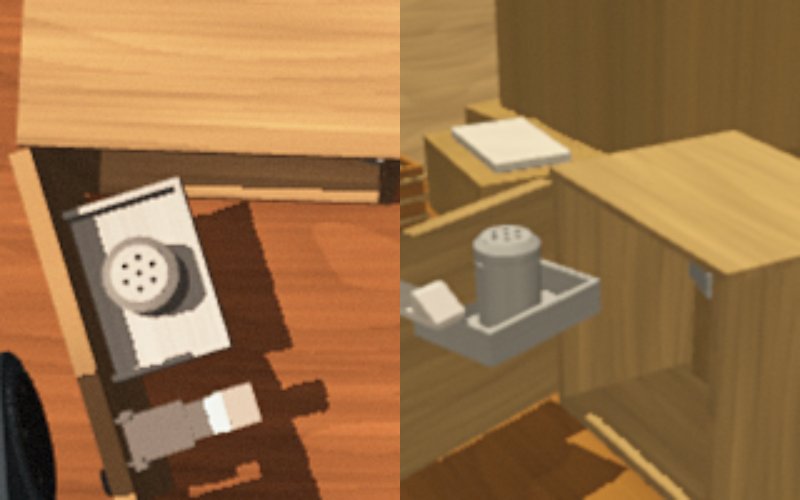

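The dredger stands upright in the rack, at top (235,229), and the door hasn't moved. Now I'll push the outer face.

>>> step_arm:
  steps:
    - [0.004,-0.015,0,0,0,0,0]
    - [0.003,-0.015,0,0,0,0,0]
    - [0.002,-0.006,0,0,0,0,0]
    - [0.001,-0.003,0,0,0,0,0]
    - [0.0007,-0.004,0,0,0,1.15,0]
    - [0.0012,-0.0055,0,0,0,1.6,0]
    - [0.0018,-0.0072,0,0,0,2.1,0]
    - [0.0022,-0.0077,0,0,0,2.3,0]
    - [0.0028,-0.0086,0,0,0,2.6,0]
    - [0.0034,-0.0094,0,0,0,2.86,0]
    - [0.004,-0.0093,0,0,0,2.86,0]
    - [0.0044,-0.0091,0,0,0,2.86,0]

```text
time: 18.77
ee_pos: [479.7, 60.1, 182.2]
tcp_rot: [-179.9, -0.1, 126.1]
contact_force: [-0.5, 0.5, -0.1]
grip_width: 0.0
grasp_force: 0.0
```

>>> step_arm:
  steps:
    - [0.0049,-0.0088,0,0,0,2.86,0]
    - [0.0053,-0.0086,0,0,0,2.86,0]
    - [0.0057,-0.0083,0,0,0,2.86,0]
    - [0.0062,-0.008,0,0,0,2.86,0]
    - [0.0065,-0.0077,0,0,0,2.86,0]
    - [0.0069,-0.0073,0,0,0,2.86,0]
    - [0.0073,-0.007,0,0,0,2.86,0]
    - [0.0076,-0.0066,0,0,0,2.86,0]
    - [0.0079,-0.0062,0,0,0,2.86,0]
    - [0.0065,-0.0046,0,0,0,2.3,0]
    - [0.005,-0.0034,0,0,0,1.72,0]
    - [0.005,-0.0032,0,0,0,1.72,0]

```text
time: 20.27
ee_pos: [554.6, -19.4, 182.2]
tcp_rot: [-179.9, -0.1, 157.6]
contact_force: [-1.5, 1.8, -0.5]
grip_width: 0.0
grasp_force: 0.0
```

>>> step_arm:
  steps:
    - [0.005,-0.0028,0,0,0,1.6,0]
    - [0.005,-0.0026,0,0,0,1.6,0]
    - [0.005,-0.0025,0,0,0,1.6,0]
    - [0.005,-0.0024,0,0,0,1.5,0]
    - [0.0055,-0.0023,0,0,0,1.7,0]
    - [0.0055,-0.0022,0,0,0,1.7,0]
    - [0.0056,-0.002,0,0,0,1.7,0]
    - [0.0057,-0.0019,0,0,0,1.7,0]
    - [0.0057,-0.0018,0,0,0,1.7,0]

```text
time: 21.4
ee_pos: [602.9, -40.1, 182.3]
tcp_rot: [-179.9, -0.1, 172.4]
contact_force: [-1.3, 0.4, 0.7]
grip_width: -0.001
grasp_force: 0.0
```

>>> step_arm:
  steps:
    - [0.0055,-0.0012,0,0,0,1.7,0]
    - [0.0055,-0.0011,0,0,0,1.7,0]
    - [0.005,-0.001,0,0,0,1.5,0]
    - [0.004,-0.0008,0,0,0,1.1,0]
    - [0.003,-0.0005,0,0,0,0.5,0]
    - [0.002,0,0,0,0,0,0]
    - [0,0,0,0,0,0,0]

```text
time: 22.28
ee_pos: [625.8, -44.4, 182.0]
tcp_rot: [-179.9, -0.3, 178.8]
contact_force: [-12.9, 0.1, 5.6]
grip_width: 0.003
grasp_force: 0.0
```

13 N at x≈626, where the shut door should be. Backing off and checking.

>>> step_arm:
  steps:
    - [-0.005,0,0,0,0,0,0]
    - [-0.015,0,0,0,0,0,0]
    - [-0.04,0,0,0,0,0,0]
    - [-0.05,0.03,0.02,0,0,0,0]
    - [-0.05,0.05,0.04,0,0,0,0]
    - [-0.03,0.05,0.04,0,0,0,0]
    - [-0.02,0.05,0.03,0,0,0,0]
    - [0,0.05,0,0,0,0,0]
    - [0,0,0,0,0,0,0]
    - [0,0,0,0,0,0,0]

```text
time: 23.52
ee_pos: [432.4, 167.8, 298.3]
tcp_rot: [-179.9, -0.1, 178.8]
contact_force: [-0.4, -1.0, 0.6]
grip_width: 0.0
grasp_force: 0.0
```

```bash
python3 - <<'E'
from h import *
a=snap('side','side6'); b=snap('top','top6')
c=np.hstack([cv2.resize(b[120:320,180:380],(400,400)),cv2.resize(a[130:330,240:440],(400,400))])
cv2.imwrite('pics/crop8.png',c[...,::-1])
s=robot.get_state(); print(s['ee_pos'],s['contact_force'],s['time'])
w=.0208;H=np.array([657.7,156.2])
d=np.array([-np.sin(w),-np.cos(w)]); n=np.array([np.cos(w),-np.sin(w)])
print(H+260*d-15*n, proj('top',np.r_[H+260*d-15*n,225]),proj('top',np.r_[H-15*n,225]))
E
```

```text
[432.61027098 167.22328327 298.24907115] [0.07141669 0.79259747 0.30159459] 23.625
[ 637.29563463 -103.43178132] [340.76439676 193.15938457] [191.16010824 188.00082951]
```

View pics/crop8.png

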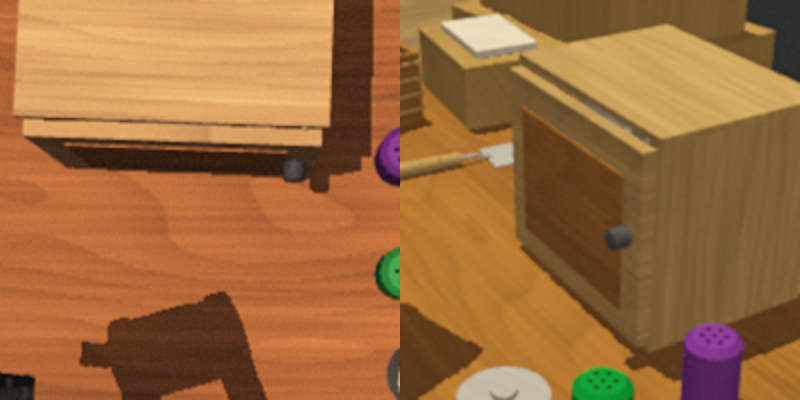

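The door's outer edge is at top (340.5,193), against (340.8,193.2) predicted for fully shut. The arm is clear, so I'm handing in.

```bash
python3 -c "
from station import robot
print(robot.hand_in())"
```

```text
the job is handed in; nothing more can be done
None
```

I handed the job in with the dredger let go in the door's rack and the door pushed fully shut; it stood upright before I pushed the door, but I couldn't see it once shut, and the hand-in returned no verdict.

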